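# Pull the culture bottle that raised the alarm

### The arm

A 7-joint arm with a two-finger parallel gripper is mounted at the origin on the work surface. World frame = base frame: x ahead of the robot, y to its left, z up, the work surface at z = 0. Lengths are in mm, angles in rad, forces in N, time in s.
With the tool pointing down it reaches from about 400 to 850 mm from the base axis. Payload 4.5 kg.
Tool frame: the origin (TCP) lies midway between the tips of the shut fingers; the grasp point (between the pads) lies 19 mm behind it; z points along the fingers, y is the direction in which the jaws open and shut (so a half turn about z gives the same grasp; the last joint's range is limited). The gripper opens to 85 mm and grips with 20 to 120 N. Pads are 22 mm wide; open, the fingers measure 114 mm over their backs; the gripper's body (76 mm by 85 mm) begins 54 mm behind the grasp point. The pads swing forward as they close: fully open they stand 13 mm farther back than shut.
Start: joints at [1.184, 0.689, -0.195, 1.565, 0.157, 0.902, -0.215], TCP at [255.338, -570.488, 231.317] pointing down, gripper open.
Joint ranges: [-3.01, 3.01], [-0.46, 2.08], [-1.47, 1.51], [0.13, 2.56], [-1, 4.14], [0.04, 2.09], [-2.66, 2.66]. Speed limits (rad/s): [2.57, 2.57, 3.14, 3.14, 3.14, 3.14, 3.14].

### API

Orientations are given as [roll, pitch, yaw] about the fixed x, y, z axes, in that order (R = Rz(yaw) Ry(pitch) Rx(roll)).
In Python, from rig import observe, imaging, bot gives the robot as it stands. The module is installed in compiled form; this text tells all that it offers.
- The arm moves only by the tool drive_tool, never from a script. Its argument "moves" is a list of rows, each an object of numbers: "grip": the opening, from -1 (shut) to 1 (fully open); "x", "y", "z": the shift along the tool's x, y, z in m; "ax", "ay", "az": the turn, a rotation vector about the tool's x, y, z in degrees. In form: [{"grip": .., "x": .., "y": .., "z": .., "ax": .., "ay": .., "az": ..}, ...]. A call has 1 to 5 rows; each row is the pose to reach, as a shift and turn from the pose commanded when the call began, along the tool's axes at that moment; what a row does not reach only later rows make up. A row lasts 1/12 s, in which the tool goes at most 41.7 mm and 7.16 degrees, less where a joint would pass 70% of its speed; a pose out of reach is approached as far as the arm can. A call with a gripper value outside its range is refused whole. The fingers move at their own pace and stop on an object; "newtons" is the grip in N (left out, the last holds). Time passes only in rows, so rows that repeat a pose let the fingers close. It gives the time, the measured TCP pose, the force and the opening at its end, in the units of the state.
- observe(): the state, without advancing time (a new reading comes with each control period).
- imaging.camera(name): name is "scene" or "top" or "wrist"; returns the picture (384x512x3 uint8, blue, green, red); there is no depth.
- imaging.calibration(name): a dict with "fovy" (degrees; the focal length in pixels is half the picture's height over the tangent of half this angle, whatever the lens; pixels are square), "cx", "cy" (the principal point, pixels), "k1" (the pictures are not rectified: a ray, as slopes to the right and down, at radius r is drawn at 1 + k1 r^2 times it, then the intrinsics apply), "cam_to_world" (4x4, takes a point from camera to world coordinates). Camera axes: x right, y down, z forward; pixel columns grow to the right and rows downward; lengths in mm; the calibration is good to about 2 mm. A picture is of the moment at which its call begins: read the wrist's pose just before it. calibration takes no time and is no camera call; for the wrist camera it gives the pose at the moment of the call.
- bot.finish_job(): hands the job in, once; it reports no verdict.
The state is a dict: "time": time; "qpos": joint angles; "joint_vel": joint speeds; "joint_efforts": joint torques, N m; "tcp_pos": TCP position; "tcp_rot": TCP orientation; "wrist_force": force on the tool from outside, world axes, zero at the start; "wrist_torque": the same for the moment, N m; "grip_width": finger opening in mm.
Only numpy, scipy, OpenCV 4.12 (cv2) and the standard library are available. Lean on these libraries where they do the work, as an engineer would, in place of code of your own. Each camera call takes 0.05 s, during which the arm holds its last target. There are 200 camera calls.

### The job

One bay of the sloping bottle rack shows a red lamp: take the bottle from that bay and stand it upright, released, in the tray of the same colour as its cap, setting it down rather than dropping it. After that, throw the red alarm switch lever fully over, away from the robot. Leave the other two bottles in their bays and the jar and pipette where they are.

Things in the scene. Friction and masses are not known exactly. Their poses are not given: they have to be found in the camera images.
- rack: Fixed yellow and white bottle rack, 155 x 275 mm, 107 mm tall, with three open bays in a row along its y, 80 mm apart. In each a bottle reclines 27.5 deg from upright, its axis along (-0.462, 0, 0.887) in rack axes, on a foot plate and a back plate (on the robot's side). Origin: on the bench under the middle bay's foot; z up, +x away from the robot at yaw 0.
- bay_mid (a point): Centre of the middle bay's foot plate, 50 mm above the bench, where a bottle's underside rests; the other bays' are 80 mm either side along the rack's y. The bays have side walls 50 mm long beside the bottle's foot: draw a bottle out along its own axis by 60 mm or more.
- bottle_purple: Loose glass bottle, 138 mm tall, about 0.12 kg: amber body 40 mm across up to 80 mm, 22 mm neck from 102 mm, purple cap 27 mm across from 116 mm to the top (grip here; 53 mm free between neighbouring caps). White label, thin purple band. Origin: centre of its underside; z: along its axis to the cap. At the start it reclines 27.5 deg (0.48 rad) in one of the bays, cap end towards the robot.
- bottle_blue_1: Loose glass bottle, 138 mm tall, about 0.12 kg: amber body 40 mm across up to 80 mm, 22 mm neck from 102 mm, blue cap 27 mm across from 116 mm to the top (grip here; 53 mm free between neighbouring caps). White label, thin blue band. Origin: centre of its underside; z: along its axis to the cap. At the start it reclines 27.5 deg (0.48 rad) in one of the bays, cap end towards the robot.
- bottle_blue_2: Loose glass bottle, 138 mm tall, about 0.12 kg: amber body 40 mm across up to 80 mm, 22 mm neck from 102 mm, blue cap 27 mm across from 116 mm to the top (grip here; 53 mm free between neighbouring caps). White label, thin blue band. Origin: centre of its underside; z: along its axis to the cap. At the start it reclines 27.5 deg (0.48 rad) in one of the bays, cap end towards the robot.
- lamp_red: Dome lamp 26 mm across, 20 mm tall, bright red: the alarm lamp of the bay it stands at, fixed on the rack's base 50 mm in front (rack +x) of the foot of the bottle in its bay. Origin: centre of its underside, 12 mm above the bench; axes as the rack's.
- lamp_dark_1: Dome lamp 26 mm across, 20 mm tall, dark green-grey: its bay has no alarm, fixed on the rack's base 50 mm in front (rack +x) of the foot of the bottle in its bay. Origin: centre of its underside, 12 mm above the bench; axes as the rack's.
- lamp_dark_2: Dome lamp 26 mm across, 20 mm tall, dark green-grey: its bay has no alarm, fixed on the rack's base 50 mm in front (rack +x) of the foot of the bottle in its bay. Origin: centre of its underside, 12 mm above the bench; axes as the rack's.
- tray_blue: Fixed shallow square blue tray, 110 x 110 mm, 18 mm tall, walls and floor 4 mm thick. Origin: centre of its underside; z up, x and y along its sides.
- tray_purple: Fixed shallow square purple tray, 110 x 110 mm, 18 mm tall, walls and floor 4 mm thick. Origin: centre of its underside; z up, x and y along its sides.
- switch_base: Fixed grey block, 70 x 50 mm, 25 mm tall, of the alarm switch. Its steel lever (10 mm thick) turns about the block's y axis, 22 mm above the bench; a red ball 26 mm across at the lever's end has its centre 80 mm from that axis. Light to push: under 2 N at the ball. Origin: centre of its underside; +x: the way the lever must be thrown.
- switch (a joint): Angle of the alarm switch's red lever: 0 leans back at its stop towards the robot (its -x), 1.0 rad leans forward at its other stop, away from the robot (its +x) = alarm cleared. It stays where it is left. It starts between 0 and 0.15.
- switch_tip (a point): Centre of the lever's red ball. At 0 it is 38 mm to the block's -x and 92 mm above the bench; as the lever is thrown it swings over the top (102 mm) to 38 mm on the +x side.
- jar: Loose clear jar with white cap, 52 mm across, 85 mm tall, a bystander. Origin: centre of its underside.
- pipette: Loose grey pipette lying on the bench, 220 mm long, 22 mm thick, a bystander. Origin: underside of its grip's middle; x along it to the white nozzle.
Mind the look-alikes: they are no part of the job. Several things look just like the tray_purple: the one meant starts farthest from the robot's base.

How it is judged (in metres and radians):
On the way, in this order (a step that is already met when the one before it is completed fails the run):
1. the bottle from the red-lamp bay stands upright and released in the tray of its cap's colour (((x of bottle_purple in the frame of tray_purple between -0.045 and 0.045 m and y of bottle_purple in the frame of tray_purple between -0.045 and 0.045 m and z of bottle_purple in the frame of tray_purple below 0.012 m and angle between bottle_purple's own z axis and vertical below 0.12 rad and linear speed of bottle_purple below 0.03 m/s and contact force between bottle_purple and the fingers below 0.2 N and distance of each of bottle_blue_1, bottle_blue_2 from where it was at the start of the episode below 0.015 m and horizontal distance between each of bottle_blue_1, bottle_blue_2 and lamp_red above 0.07 m) or (x of bottle_blue_1 in the frame of tray_blue between -0.045 and 0.045 m and y of bottle_blue_1 in the frame of tray_blue between -0.045 and 0.045 m and z of bottle_blue_1 in the frame of tray_blue below 0.012 m and angle between bottle_blue_1's own z axis and vertical below 0.12 rad and linear speed of bottle_blue_1 below 0.03 m/s and contact force between bottle_blue_1 and the fingers below 0.2 N and distance of each of bottle_purple, bottle_blue_2 from where it was at the start of the episode below 0.015 m and horizontal distance between each of bottle_purple, bottle_blue_2 and lamp_red above 0.07 m) or (x of bottle_blue_2 in the frame of tray_blue between -0.045 and 0.045 m and y of bottle_blue_2 in the frame of tray_blue between -0.045 and 0.045 m and z of bottle_blue_2 in the frame of tray_blue below 0.012 m and angle between bottle_blue_2's own z axis and vertical below 0.12 rad and linear speed of bottle_blue_2 below 0.03 m/s and contact force between bottle_blue_2 and the fingers below 0.2 N and distance of each of bottle_purple, bottle_blue_1 from where it was at the start of the episode below 0.015 m and horizontal distance between each of bottle_purple, bottle_blue_1 and lamp_red above 0.07 m))), for 0.3 s.
2. then the alarm switch is thrown past 0.8 rad (value of joint switch above 0.8 rad), for 0.1 s.
At the end, for the whole second after the job is handed in: The red-lamp bay's bottle stands on the floor of its cap-coloured tray, within 45 mm of the tray's centre in x and y and 0.12 rad of upright, at rest, released; the other bottles are within 15 mm of their starts; the lever is past 0.8 of its 1.0 rad (((x of bottle_purple in the frame of tray_purple between -0.045 and 0.045 m and y of bottle_purple in the frame of tray_purple between -0.045 and 0.045 m and z of bottle_purple in the frame of tray_purple below 0.012 m and angle between bottle_purple's own z axis and vertical below 0.12 rad and linear speed of bottle_purple below 0.03 m/s and contact force between bottle_purple and the fingers below 0.2 N and distance of each of bottle_blue_1, bottle_blue_2 from where it was at the start of the episode below 0.015 m and horizontal distance between each of bottle_blue_1, bottle_blue_2 and lamp_red above 0.07 m) or (x of bottle_blue_1 in the frame of tray_blue between -0.045 and 0.045 m and y of bottle_blue_1 in the frame of tray_blue between -0.045 and 0.045 m and z of bottle_blue_1 in the frame of tray_blue below 0.012 m and angle between bottle_blue_1's own z axis and vertical below 0.12 rad and linear speed of bottle_blue_1 below 0.03 m/s and contact force between bottle_blue_1 and the fingers below 0.2 N and distance of each of bottle_purple, bottle_blue_2 from where it was at the start of the episode below 0.015 m and horizontal distance between each of bottle_purple, bottle_blue_2 and lamp_red above 0.07 m) or (x of bottle_blue_2 in the frame of tray_blue between -0.045 and 0.045 m and y of bottle_blue_2 in the frame of tray_blue between -0.045 and 0.045 m and z of bottle_blue_2 in the frame of tray_blue below 0.012 m and angle between bottle_blue_2's own z axis and vertical below 0.12 rad and linear speed of bottle_blue_2 below 0.03 m/s and contact force between bottle_blue_2 and the fingers below 0.2 N and distance of each of bottle_purple, bottle_blue_1 from where it was at the start of the episode below 0.015 m and horizontal distance between each of bottle_purple, bottle_blue_1 and lamp_red above 0.07 m)) and value of joint switch above 0.8 rad); the robot touches nothing.
It fails at once if a bottle whose bay's lamp is dark is taken or pushed by 15 mm ((distance of bottle_purple from where it was at the start of the episode between 0.015 and 0.03 m and (y of bottle_purple in the frame of lamp_red above 0.042 m or y of bottle_purple in the frame of lamp_red below -0.042 m)) or (distance of bottle_blue_1 from where it was at the start of the episode between 0.015 and 0.03 m and (y of bottle_blue_1 in the frame of lamp_red above 0.042 m or y of bottle_blue_1 in the frame of lamp_red below -0.042 m)) or (distance of bottle_blue_2 from where it was at the start of the episode between 0.015 and 0.03 m and (y of bottle_blue_2 in the frame of lamp_red above 0.042 m or y of bottle_blue_2 in the frame of lamp_red below -0.042 m))).
It fails at once if a bottle is dropped into a tray (faster than 0.6 m/s within 40 mm of its floor) ((horizontal distance between bottle_purple and tray_blue below 0.055 m and z of bottle_purple in the frame of tray_blue below 0.045 m and linear speed of bottle_purple above 0.6 m/s) or (horizontal distance between bottle_purple and tray_purple below 0.055 m and z of bottle_purple in the frame of tray_purple below 0.045 m and linear speed of bottle_purple above 0.6 m/s) or (horizontal distance between bottle_blue_1 and tray_blue below 0.055 m and z of bottle_blue_1 in the frame of tray_blue below 0.045 m and linear speed of bottle_blue_1 above 0.6 m/s) or (horizontal distance between bottle_blue_1 and tray_purple below 0.055 m and z of bottle_blue_1 in the frame of tray_purple below 0.045 m and linear speed of bottle_blue_1 above 0.6 m/s) or (horizontal distance between bottle_blue_2 and tray_blue below 0.055 m and z of bottle_blue_2 in the frame of tray_blue below 0.045 m and linear speed of bottle_blue_2 above 0.6 m/s) or (horizontal distance between bottle_blue_2 and tray_purple below 0.055 m and z of bottle_blue_2 in the frame of tray_purple below 0.045 m and linear speed of bottle_blue_2 above 0.6 m/s)).
It fails at once if the jar or the pipette is moved by more than 30 mm (distance of any of jar, pipette from where it was at the start of the episode above 0.03 m).
It also fails if it takes over 48 s, if anything falls off the work surface, if the arm or the gripper's body presses on something with over 40 N, if the wrist force passes 120 N, or if a joint passes its speed limit or range.

## Working session

There is one attempt and no reset: what is moved stays moved. The work goes in short steps, Python scripts to look and compute and a tool call to move; the robot and the scene stay as the last step left them, time stands still between calls to the robot, and variables do not carry over. Pictures are saved under pics/ and viewed, about 8 in all and at most 12, crops included, and the job is handed in when it is done.

Besides the shell and the picture viewer there is one more tool, called after ">>>" as name([rows], argument=value, ...), one row to a line, values as JSON. drive_tool: Moves the arm, as the interface text tells. Its arguments: {"type":"object","properties":{"moves":{"type":"array","items":{"type":"object","properties":{"grip":{"type":"number"},"x":{"type":"number"},"y":{"type":"number"},"z":{"type":"number"},"ax":{"type":"number"},"ay":{"type":"number"},"az":{"type":"number"}}}},"newtons":{"type":"number"}},"required":["moves"]}

```bash
mkdir -p pics; cat > h.py <<'E'
import numpy as np, cv2, sys
from rig import observe, imaging, bot
from scipy.spatial.transform import Rotation as R
def K(c):
    f=192/np.tan(np.radians(c['fovy'])/2); return f
def proj(c,P):
    T=np.linalg.inv(np.array(c['cam_to_world'])); p=np.atleast_2d(P)@T[:3,:3].T+T[:3,3]
    s=p[:,:2]/p[:,2:]; r2=(s**2).sum(1,keepdims=True)
    return s*(1+c['k1']*r2)*K(c)+[c['cx'],c['cy']]
def ray(c,uv):
    d=(np.array(uv,float)-[c['cx'],c['cy']])/K(c); s=d.copy()
    for _ in range(20): s=d/(1+c['k1']*(s@s))
    T=np.array(c['cam_to_world']); v=T[:3,:3]@np.r_[s,1]; return T[:3,3],v/np.linalg.norm(v)
def onz(c,uv,z):
    o,v=ray(c,uv); return o+v*(z-o[2])/v[2]
def tri(obs):
    A=np.zeros((3,3));b=np.zeros(3)
    for c,uv in obs:
        o,v=ray(c,uv); M=np.eye(3)-np.outer(v,v); A+=M;b+=M@o
    p=np.linalg.solve(A,b)
    res=[np.linalg.norm((np.eye(3)-np.outer(ray(c,u)[1],ray(c,u)[1]))@(p-ray(c,u)[0])) for c,u in obs]
    return p,res
E
python3 - <<'E'
from h import *
print(observe())
for n in ("scene","top"):
    im=imaging.camera(n); cv2.imwrite(f"pics/{n}0.png",im)
    cv2.imwrite(f"pics/{n}0v.png",cv2.resize(im,(800,600),interpolation=cv2.INTER_CUBIC))
    print(n,imaging.calibration(n))
E
```

```text
{'time': 0.0, 'qpos': array([ 1.18379592,  0.689999  , -0.19448627,  1.56635662,  0.1573023 ,
        0.90250191, -0.21509388]), 'joint_vel': array([-0.00126312, -0.00194207,  0.0014936 ,  0.00133987, -0.00021303,
        0.00045493,  0.0008441 ]), 'joint_efforts': array([ 3.08734607e-04, -5.39606380e+01, -1.26650859e+00, -1.58541137e+01,
        9.09739727e-03,  9.50952322e-03,  5.48920429e-07]), 'tcp_pos': array([ 254.97671653, -569.90385706,  230.47062499]), 'tcp_rot': array([-3.13972445e+00,  1.54879396e-04,  4.20872668e-01]), 'wrist_force': array([ 0.15799248,  0.53899063, -0.13551655]), 'wrist_torque': array([ 0.0434421 , -0.04900836, -0.02748258]), 'grip_width': 85.14100032405483}
scene {'fovy': 52.69862335035025, 'cx': 253.00018752592234, 'cy': 193.57915635217645, 'k1': -0.043121170414001146, 'cam_to_world': array([[ 1.38829235e-01,  8.20829980e-01, -5.54043850e-01,
         1.07193741e+03],
       [ 9.90305680e-01, -1.12473024e-01,  8.15136747e-02,
        -9.93344139e+01],
       [ 4.59388066e-03, -5.59989253e-01, -8.28487135e-01,
         8.65051476e+02],
       [ 0.00000000e+00,  0.00000000e+00,  0.00000000e+00,
         1.00000000e+00]])}
top {'fovy': 44.915375810608325, 'cx': 252.68558030879888, 'cy': 192.8651136960394, 'k1': 0.06186644097434759, 'cam_to_world': array([[-2.86692325e-02, -9.85137969e-01,  1.69355417e-01,
         2.72577180e+02],
       [-9.99321583e-01,  3.21656131e-02,  1.79373297e-02,
        -2.86318289e+01],
       [-2.31181654e-02, -1.68726274e-01, -9.85391798e-01,
         1.47859230e+03],
       [ 0.00000000e+00,  0.00000000e+00,  0.00000000e+00,
         1.00000000e+00]])}
```

View pics/scene0v.png

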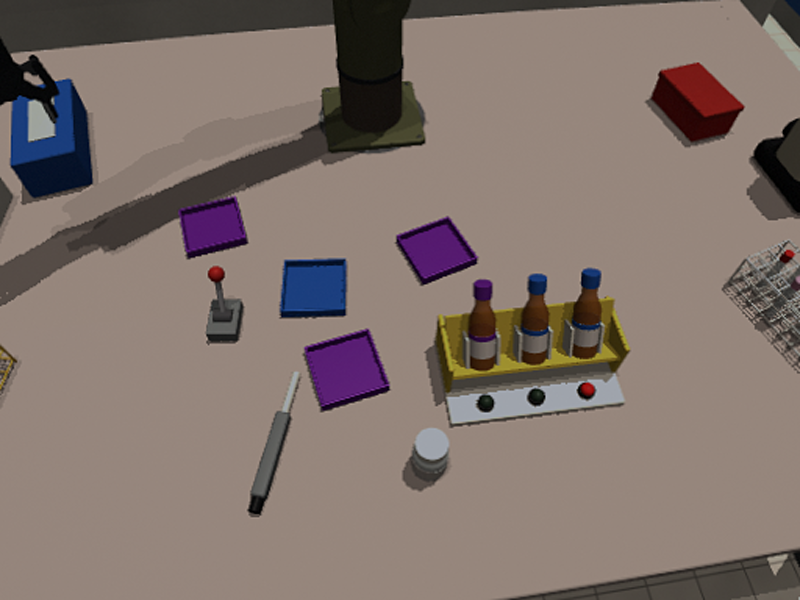

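View pics/top0v.png

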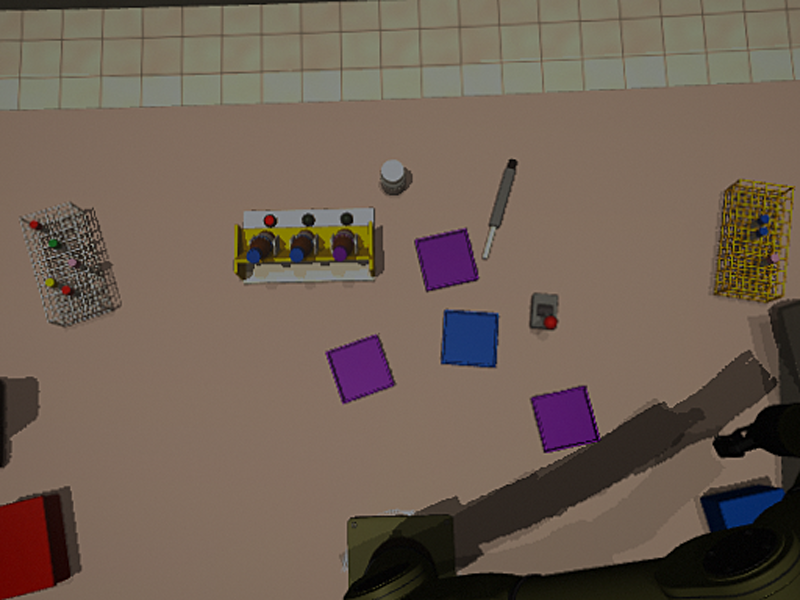

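The scene picture shows the red lamp at (587,390) of the 800-wide view. It belongs to the +y bay, which holds a blue-capped bottle with its cap at (591,278), so the target is the blue tray at (315,288). The switch ball is at (216,273). In the top picture the same cap is at (254,256), the lamp at (269,220), the tray at (470,338) and the ball at (551,322). I'll enlarge these next.

```bash
python3 - <<'E'
from h import *
s=cv2.imread("pics/scene0.png");t=cv2.imread("pics/top0.png")
def crop(im,x,y):
    a=cv2.resize(im[y:y+75,x:x+100],None,fx=4,fy=4,interpolation=cv2.INTER_CUBIC)
    for i in range(0,100,10):
        cv2.line(a,(i*4,0),(i*4,5 if (x+i)%50 else 12),(255,255,255),1)
        if i<75: cv2.line(a,(0,i*4),(5,i*4),(255,255,255),1)
    cv2.putText(a,f"{x},{y}",(300,290),0,.5,(255,255,255),1); return a
out=np.vstack([np.hstack([crop(s,305,165),crop(t,148,125)]),np.hstack([crop(s,125,160),crop(t,270,175)])])
cv2.imwrite("pics/c1.png",out)
for n,im in(("s",s),("t",t)):
    b,g,r=[im[...,i].astype(int) for i in range(3)]
    for nm,m in(("red",(r>110)&(g<60)&(b<60)),("blue",(b>70)&(r<50)&(b>g*1.4)),("pur",(r>50)&(b>70)&(g<30))):
        k,_,st,ce=cv2.connectedComponentsWithStats(m.astype(np.uint8))
        for i in range(1,k):
            if st[i,4]>=12: print(n,nm,st[i],ce[i].round(1))
E
```

```text
s red [424  40  52  34 854] [449.2  56.6]
s red [503 160   5   4  17] [504.9 161.6]
s red [134 171   8   6  36] [137.6 173.1]
s red [373 245   7   7  40] [376.  248.1]
s blue [   7   51   41   55 1172] [27.3 82.4]
s blue [ 180  167   41   32 1131] [200.7 184.2]
s blue [201 166  15   1  15] [208. 166.]
s blue [373 172  11  13  75] [379.3 176.9]
s blue [339 176  11  12  74] [345.1 180. ]
s blue [376 207   8   4  17] [379.4 208.6]
s blue [341 211   9   4  20] [345.5 212.5]
s pur [115 130  41  32 843] [134.9 144.7]
s pur [254 144  48  33 899] [277.7 159.8]
s pur [304 180  10   4  38] [308.7 181.5]
s pur [232 212  16  36  75] [240.1 229.3]
s pur [195 216  39  43 251] [210.6 229.3]
t red [170 138   5   6  23] [171.9 140.2]
t red [ 20 141   4   5  14] [ 21.2 143.1]
t red [ 40 183   5   5  19] [ 41.6 185. ]
t red [350 204   5   5  22] [352.1 205.9]
t red [ 15 319  12   7  25] [ 22.2 321.1]
t red [ 25 327   4  13  23] [ 27.  333.8]
t blue [487 138   5   5  21] [489.1 139.7]
t blue [486 145   5   6  19] [488.4 147.5]
t blue [185 159   9   9  60] [189.3 162.9]
t blue [158 160   8   8  53] [161.7 163.7]
t blue [ 282  199   37   36 1118] [300.2 216.6]
t blue [461 313  41  25 541] [478.6 324.6]
t pur [267 148  39  38 906] [285.6 165.9]
t pur [213 158   9   9  57] [217.  162.2]
t pur [228 215  19  17  40] [239.  221.1]
t pur [213 220  13   6  18] [219.  222.8]
t pur [221 239  31  19  64] [237.4 249.5]
t pur [ 340  248   42   40 1125] [360.7 267.4]
```

View pics/c1.png

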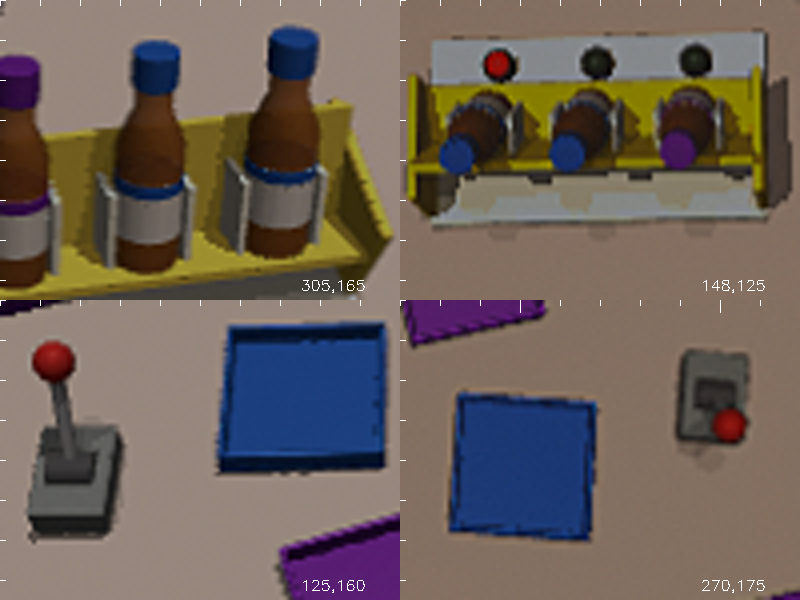

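```bash
python3 - <<'E'
from h import *
s=imaging.calibration("scene");t=imaging.calibration("top")
P={}
for n,a,b in [("capL",(378.2,178),(162,163.7)),("capM",(344,182),(190,163.2)),("capP",(309.3,185.5),(217.3,162.2)),("lamp",(376,248.1),(171.9,140.5)),("ball",(138,174.8),(352.3,206))]:
    P[n],r=tri([(s,a),(t,b)]); print(n,P[n].round(1),np.round(r,1))
for u in [(284.7,198.2),(319.2,200.7),(317,234.5),(282.5,232.5)]: print("tray",onz(t,u,18).round(1))
for u in [(300.2,216.6)]: print("traycen top",onz(t,u,14).round(1))
print("traycen scene",onz(s,(200.7,184.2),12).round(1))
# switch base top corners in top (z25)
for u in [(342,187.7),(357,187.5),(356.5,210.5),(339.5,209.7)]: print("base",onz(t,u,25).round(1))
for u in [(136,192.2),(155,192.2),(150.5,216),(133.5,215)]: print("baseS",onz(s,u,25).round(1))
d=P["capL"]-P["capP"]; print("rack yaw",np.degrees(np.arctan2(-d[0],d[1])),np.linalg.norm(d))
# jar, pip
print(onz(t,(393/1.5625,170/1.5625),85), onz(t,(512/1.5625,163/1.5625),10),onz(t,(486/1.5625,258/1.5625),10))
E
```

```text
capL [595.  258.5 157.4] [0.5 0.5]
capM [594.3 177.5 156. ] [1.2 1.2]
capP [594.1  97.2 157.5] [1. 1.]
lamp [704.8 256.1  20. ] [0.3 0.3]
ball [ 461.1 -299.6   93.4] [0.3 0.3]
tray [ 503.1 -103.3   18. ]
tray [ 491.6 -211.9   18. ]
tray [ 385.  -199.4   18. ]
tray [394.4 -92.   18. ]
traycen top [ 443.3 -150.    14. ]
traycen scene [ 452.  -151.1   12. ]
base [ 529.7 -284.8   25. ]
base [ 528.8 -331.8   25. ]
base [ 455.8 -325.3   25. ]
base [ 460.  -272.8   25. ]
baseS [ 464.1 -320.7   25. ]
baseS [ 470.9 -271.    25. ]
baseS [ 542.6 -282.2   25. ]
baseS [ 533.9 -325.    25. ]
rack yaw -0.29163534992917667 161.32449850764093
[779.53789551  -7.27929875  85.        ] [ 812.43303863 -257.11074684   10.        ] [ 609.66178588 -192.83504313   10.        ]
```

Heights check out. The cap centre should be at about z 162 (measured 157, slightly biased), the ball at 93 (text says 92), and the rack yaw is about 0. I'll move over to the rack, starting with two legs.

>>> drive_tool([
  {"grip":1,"x":0.024,"y":-0.025,"z":-0.012},
  {"grip":1,"x":0.048,"y":-0.05,"z":-0.024},
  {"grip":1,"x":0.072,"y":-0.075,"z":-0.036},
  {"grip":1,"x":0.097,"y":-0.101,"z":-0.05},
  {"grip":1,"x":0.121,"y":-0.127,"z":-0.05},
])

```text
validation failed for argument at $.mo...
```

>>> drive_tool([
  {"grip":1,"x":0.024,"y":-0.025},
  {"grip":1,"x":0.048,"y":-0.05},
  {"grip":1,"x":0.072,"y":-0.075},
  {"grip":1,"x":0.097,"y":-0.101},
  {"grip":1,"x":0.121,"y":-0.127},
])

```text
validation failed for argument at $.mo...
```

The call was refused. Each row probably needs every field, so I'll send full rows.

>>> drive_tool([
  {"grip":1,"x":0.024,"y":-0.025,"z":-0.012,"ax":0,"ay":0,"az":0},
  {"grip":1,"x":0.048,"y":-0.05,"z":-0.024,"ax":0,"ay":0,"az":0},
  {"grip":1,"x":0.072,"y":-0.075,"z":-0.036,"ax":0,"ay":0,"az":0},
  {"grip":1,"x":0.097,"y":-0.101,"z":-0.05,"ax":0,"ay":0,"az":0},
  {"grip":1,"x":0.121,"y":-0.127,"z":-0.05,"ax":0,"ay":0,"az":0},
])

```text
time: 0.52
tcp_pos: [315.3, -404.4, 283.3]
tcp_rot: [3.138, -0.002, 0.421]
wrist_force: [1.3, 0.3, -0.8]
grip_width: 85.0
```

>>> drive_tool([
  {"grip":1,"x":0.024,"y":-0.025,"z":0,"ax":0,"ay":0,"az":0},
  {"grip":1,"x":0.048,"y":-0.05,"z":0,"ax":0,"ay":0,"az":0},
  {"grip":1,"x":0.072,"y":-0.075,"z":0,"ax":0,"ay":0,"az":0},
  {"grip":1,"x":0.097,"y":-0.101,"z":0,"ax":0,"ay":0,"az":0},
  {"grip":1,"x":0.121,"y":-0.127,"z":0,"ax":0,"ay":0,"az":0},
])

```text
time: 0.93
tcp_pos: [372.6, -238.0, 281.2]
tcp_rot: [-3.141, 0.0, 0.421]
wrist_force: [0.3, -0.2, -0.4]
grip_width: 85.3
```

>>> drive_tool([
  {"grip":1,"x":0.024,"y":-0.025,"z":0,"ax":0,"ay":0,"az":0},
  {"grip":1,"x":0.048,"y":-0.05,"z":0,"ax":0,"ay":0,"az":0},
  {"grip":1,"x":0.072,"y":-0.075,"z":0,"ax":0,"ay":0,"az":0},
  {"grip":1,"x":0.097,"y":-0.101,"z":0,"ax":0,"ay":0,"az":0},
  {"grip":1,"x":0.121,"y":-0.127,"z":0,"ax":0,"ay":0,"az":0},
])

```text
time: 1.35
tcp_pos: [431.2, -72.7, 281.2]
tcp_rot: [-3.142, 0.0, 0.421]
wrist_force: [0.3, -0.7, -0.1]
grip_width: 85.3
```

>>> drive_tool([
  {"grip":1,"x":0.024,"y":-0.025,"z":0,"ax":0,"ay":0,"az":0},
  {"grip":1,"x":0.048,"y":-0.05,"z":0,"ax":0,"ay":0,"az":0},
  {"grip":1,"x":0.072,"y":-0.075,"z":0,"ax":0,"ay":0,"az":0},
  {"grip":1,"x":0.097,"y":-0.101,"z":0,"ax":0,"ay":0,"az":0},
  {"grip":1,"x":0.121,"y":-0.127,"z":0,"ax":0,"ay":0,"az":0},
])

```text
time: 1.77
tcp_pos: [489.7, 92.6, 281.1]
tcp_rot: [3.141, 0.001, 0.421]
wrist_force: [0.7, -0.8, -0.0]
grip_width: 85.0
```

```bash
cat >> h.py <<'E'
RB=np.array([[.887,0,.462],[0,-1,0],[.462,0,-.887]])  # tool along the bottle axis, columns x,y,z
def row(pos,Rt):
    o=observe(); Rn=R.from_euler('xyz',o['tcp_rot']).as_matrix()
    d=Rn.T@(np.array(pos)-o['tcp_pos'])/1000; a=R.from_matrix(Rn.T@Rt).as_rotvec(degrees=True)
    print("at",o['tcp_pos'].round(1),o['tcp_rot'].round(3),"shift m",d.round(4),"turn deg",a.round(2),"force",o['wrist_force'].round(1),"w",round(o['grip_width'],1))
E
python3 -c "
from h import *
row([548.8,257.8,250.6],RB)"
```

```text
at [489.7  92.6 281.1] [3.141e+00 1.000e-03 4.210e-01] shift m [ 0.1214 -0.1267  0.0304] turn deg [-5.77 27.13 23.65] force [ 0.7 -0.8 -0. ] w 85.0
```

>>> drive_tool([
  {"grip":1,"x":0.022,"y":-0.023,"z":0,"ax":-1,"ay":4.7,"az":4.1},
  {"grip":1,"x":0.044,"y":-0.046,"z":0,"ax":-2,"ay":9.4,"az":8.2},
  {"grip":1,"x":0.066,"y":-0.069,"z":0,"ax":-3,"ay":14.1,"az":12.3},
  {"grip":1,"x":0.088,"y":-0.092,"z":0,"ax":-4,"ay":18.8,"az":16.4},
  {"grip":1,"x":0.11,"y":-0.115,"z":0.01,"ax":-5,"ay":23.5,"az":20.5},
])

```text
time: 2.18
tcp_pos: [541.7, 235.0, 274.3]
tcp_rot: [3.128, -0.402, 0.074]
wrist_force: [1.3, -1.0, -0.6]
grip_width: 85.7
```

```bash
python3 -c "
from h import *
row([548.8,257.8,250.6],RB)"
```

```text
at [541.7 235.  274.3] [ 3.128 -0.402  0.074] shift m [-0.0012 -0.0226  0.0249] turn deg [-1.04  4.47  3.87] force [ 1.3 -1.  -0.6] w 85.7
```

>>> drive_tool([
  {"grip":1,"x":-0.001,"y":-0.012,"z":0.012,"ax":-0.5,"ay":2.2,"az":1.9},
  {"grip":1,"x":-0.001,"y":-0.023,"z":0.025,"ax":-1,"ay":4.5,"az":3.9},
  {"grip":1,"x":-0.001,"y":-0.023,"z":0.025,"ax":-1,"ay":4.5,"az":3.9},
  {"grip":1,"x":-0.001,"y":-0.023,"z":0.025,"ax":-1,"ay":4.5,"az":3.9},
])

```text
time: 2.52
tcp_pos: [546.7, 256.8, 247.8]
tcp_rot: [3.133, -0.472, 0.01]
wrist_force: [0.2, -0.9, -0.3]
grip_width: 85.5
```

```bash
python3 - <<'E'
from h import *
row([548.8,257.8,250.6],RB)
c=imaging.calibration("wrist"); im=imaging.camera("wrist")
np.save("w1.npy",np.array([c],dtype=object),allow_pickle=True)
pts={n:proj(c,p)[0].round(1) for n,p in [("capc",[595.5,257.8,161]),("captop",[590.4,257.8,170.5]),("mid",[594.5,177.5,161])]}
print(pts, np.array(c['cam_to_world'])[:3,3])
v=cv2.resize(im,(768,576),interpolation=cv2.INTER_CUBIC)
for p in pts.values(): cv2.drawMarker(v,tuple(int(a*1.5) for a in p),(0,255,0),0,12)
cv2.imwrite("pics/w1.png",v)
E
```

```text
at [546.7 256.8 247.8] [ 3.133 -0.472  0.01 ] shift m [ 0.0031 -0.001  -0.0015] turn deg [0.22 0.44 0.5 ] force [ 0.2 -0.9 -0.3] w 85.5
{'capc': array([252.6, 186.3]), 'captop': array([252.5, 190.5]), 'mid': array([355.3, 188.3])} [546.60565147 257.06825399 408.35578638]
```

View pics/w1.png

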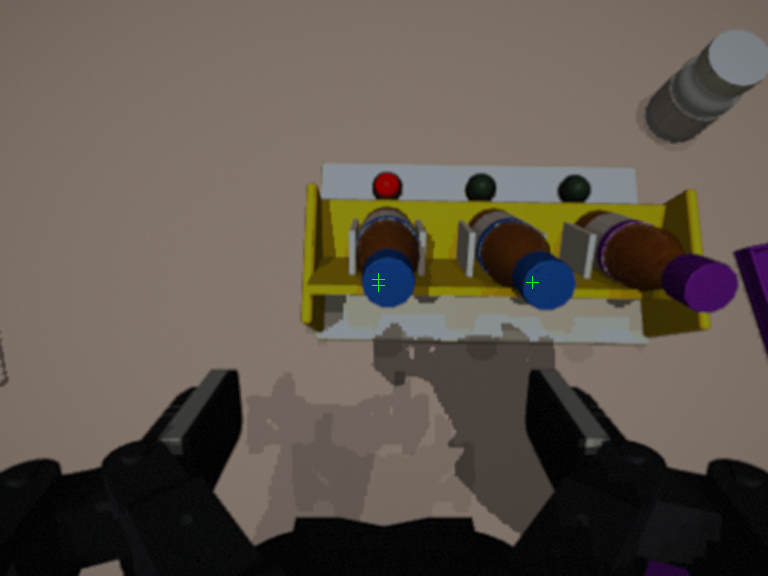

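The wrist view shows our cap's top disc at about (388,282) and the lamp at (388,186), straight ahead of it. The predicted cap position was (379,286), so there is a few mm of lateral disagreement. I'll reconcile all the views.

```bash
python3 - <<'E'
from h import *
c=np.load("w1.npy",allow_pickle=True)[0]; s=imaging.calibration("scene");t=imaging.calibration("top")
print("f,cx,cy,k1",K(c),c['cx'],c['cy'],c['k1'])
print("lamp pred*1.5",proj(c,[704.8,256.1,22])*1.5)
w=lambda u,v:(u/1.5,v/1.5)
im=cv2.cvtColor(cv2.imread("pics/w1.png"),cv2.COLOR_BGR2HSV)
for n,a,b,cc in [("L",(378.3,175),(161.6,163.9),w(388,280)),("M",(344.4,178.5),(189.3,163.3),w(548,280)),("P",(309,181.5),(217,162.6),w(705,284))]:
    for o in ([(s,a),(t,b),(c,cc)],[(t,b),(c,cc)],[(s,a),(c,cc)],[(s,a),(t,b)]):
        p,r=tri(o); print(n,p.round(1),np.round(r,1))
for o in ([(s,(376,248.1)),(t,(171.9,140.5)),(c,w(388,185))],[(t,(171.9,140.5)),(c,w(388,185))]): print("lamp",*[np.round(q,1) for q in tri(o)])
E
```

```text
f,cx,cy,k1 322.42512888474334 255.4715098982148 190.84319072583693 0.013469595739627442
lamp pred*1.5 [[382.22280198 184.31230654]]
L [593.2 255.6 168.1] [1.4 2.  2.5]
L [589.7 253.7 181.7] [1.4 1.4]
L [594.4 254.5 169.4] [1.5 1.5]
L [592.3 257.6 165.5] [0.2 0.2]
M [592.9 175.4 170.2] [2.2 2.7 2.6]
M [590.9 175.2 175.9] [2. 2.]
M [594.7 174.8 172. ] [1.7 1.7]
M [591.6 177.6 165.7] [0.8 0.8]
P [591.4  95.8 170.4] [0.9 1.8 1.5]
P [590.9  95.7 171.5] [1.5 1.5]
P [592.7  95.8 171.5] [0.4 0.4]
P [590.4  96.6 167.7] [0.5 0.5]
lamp [704.7 254.   22.3] [1.8 1.5 2.8]
lamp [698.5 251.8  38. ] [0.9 0.9]
```

The reconciled cap top is (592.5, 255, 171), and the caps come out 80 mm apart as they should. I'll set y = 255 and descend partway along the axis with narrower jaws.

```bash
python3 -c "
from h import *
row([605.8-45*.462,255,145+45*.887],RB)"
```

```text
at [547.9 255.2 248.9] [ 3.135 -0.474  0.006] shift m [ 0.0039 -0.      0.0739] turn deg [0.22 0.37 0.28] force [-0.  -1.3  0.7] w 85.5
```

>>> drive_tool([
  {"grip":0.5,"x":0.001,"y":0,"z":0.018,"ax":0.2,"ay":0.3,"az":0.2},
  {"grip":0.5,"x":0.002,"y":0,"z":0.037,"ax":0.2,"ay":0.3,"az":0.2},
  {"grip":0.5,"x":0.003,"y":0,"z":0.056,"ax":0.2,"ay":0.3,"az":0.2},
  {"grip":0.5,"x":0.004,"y":0,"z":0.074,"ax":0.2,"ay":0.3,"az":0.2},
  {"grip":0.5,"x":0.004,"y":0,"z":0.074,"ax":0.2,"ay":0.3,"az":0.2},
])

```text
time: 2.98
tcp_pos: [587.3, 252.1, 183.8]
tcp_rot: [3.141, -0.478, -0.005]
wrist_force: [-0.6, -0.6, 0.3]
grip_width: 64.0
```

```bash
python3 - <<'E'
from h import *
row([605.8,255,145],RB)
c=imaging.calibration("wrist"); im=imaging.camera("wrist")
g=proj(c,[[592.5,255,171.5],[705,255,24]])
v=cv2.resize(im,(768,576),interpolation=cv2.INTER_CUBIC)
for p in g: cv2.drawMarker(v,tuple(int(a*1.5) for a in p),(0,255,0),0,12)
cv2.imwrite("pics/w2.png",v); print(g*1.5)
E
```

```text
at [587.3 252.1 183.8] [ 3.141 -0.478 -0.005] shift m [-0.0014 -0.0031  0.043 ] turn deg [ 0.17  0.1  -0.23] force [-0.6 -0.6  0.3] w 64.0
[[372.24766512 359.76903078]
 [376.77754496 204.17311668]]
```

View pics/w2.png

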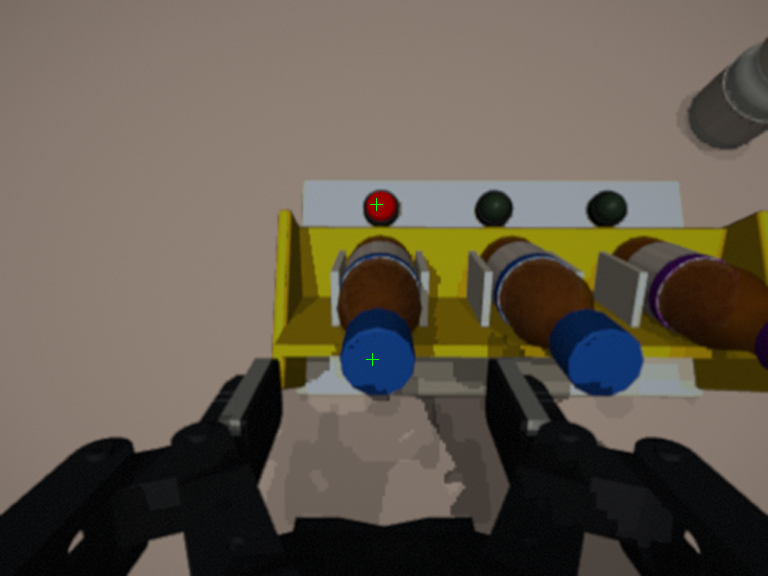

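The wrist view shows the cap's top disc at (377,360), with the pads midway at about column 384. The cap is therefore about 2 mm to +y, and the prediction in the other direction is on the mark. I'll descend 43 mm with a 2 mm shift.

>>> drive_tool([
  {"grip":0.5,"x":-0.001,"y":-0.002,"z":0.01,"ax":0,"ay":0,"az":-0.2},
  {"grip":0.5,"x":-0.001,"y":-0.002,"z":0.022,"ax":0,"ay":0,"az":-0.2},
  {"grip":0.5,"x":-0.001,"y":-0.002,"z":0.034,"ax":0,"ay":0,"az":-0.2},
  {"grip":0.5,"x":-0.001,"y":-0.002,"z":0.043,"ax":0,"ay":0,"az":-0.2},
  {"grip":0.5,"x":-0.001,"y":-0.002,"z":0.043,"ax":0,"ay":0,"az":-0.2},
], newtons=40)

```text
time: 3.45
tcp_pos: [610.0, 261.9, 151.7]
tcp_rot: [3.133, -0.466, 0.004]
wrist_force: [0.3, -0.2, -0.6]
grip_width: 63.9
```

```bash
python3 - <<'E'
from h import *
row([605.8,254,145],RB)
im=imaging.camera("wrist")
cv2.imwrite("pics/w3.png",im[150:384])
E
```

```text
at [610.  261.9 151.7] [ 3.133 -0.466  0.004] shift m [-0.0068  0.0078  0.0041] turn deg [0.4  0.79 0.22] force [ 0.3 -0.2 -0.6] w 63.9
```

View pics/w3.png

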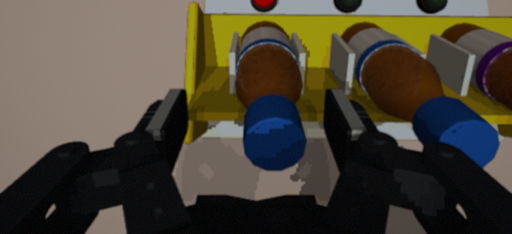

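The wrist picture shows the cap at column 274 against a pad midline of about 255. That puts the tool about 8 mm too far to +y, which matches the measured 261.9, so I'll correct it.

>>> drive_tool([
  {"grip":0.5,"x":-0.003,"y":0.004,"z":0,"ax":0,"ay":0.4,"az":0},
  {"grip":0.5,"x":-0.006,"y":0.008,"z":0,"ax":0,"ay":0.7,"az":0},
  {"grip":0.5,"x":-0.006,"y":0.008,"z":0.002,"ax":0,"ay":0.7,"az":0},
  {"grip":0.5,"x":-0.006,"y":0.008,"z":0.003,"ax":0,"ay":0.7,"az":0},
])

```text
time: 3.83
tcp_pos: [609.0, 257.1, 153.7]
tcp_rot: [3.126, -0.468, 0.004]
wrist_force: [0.7, 0.8, -0.8]
grip_width: 64.4
```

```bash
python3 - <<'E'
from h import *
for i in range(3):
    row([605.8,254,145],RB); im=imaging.camera("wrist")
row([605.8,254,145],RB)
cv2.imwrite("pics/w4.png",im[150:384])
E
```

```text
at [609.  257.1 153.7] [ 3.126 -0.468  0.004] shift m [-0.0068  0.003   0.0063] turn deg [0.76 0.71 0.22] force [ 0.7  0.8 -0.8] w 64.4
at [609.2 257.3 153.5] [ 3.127 -0.468  0.004] shift m [-0.0068  0.0032  0.0061] turn deg [0.75 0.72 0.23] force [-0.2 -0.   0.8] w 63.8
at [609.1 257.4 153.4] [ 3.127 -0.468  0.004] shift m [-0.0068  0.0033  0.0061] turn deg [0.74 0.72 0.22] force [-0.4  0.3  0.4] w 63.9
at [609.1 257.4 153.4] [ 3.127 -0.467  0.004] shift m [-0.0067  0.0032  0.006 ] turn deg [0.75 0.73 0.23] force [-0.6 -0.6 -0.8] w 64.0
```

View pics/w4.png

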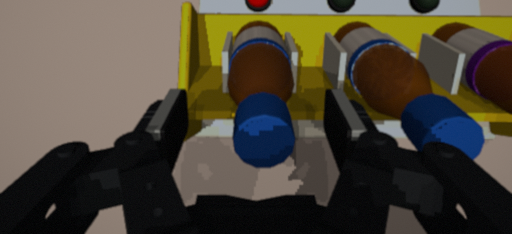

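Readings are steady, and the picture agrees: the cap at column 263 against 255 is about 3.5 mm off. I'll correct again.

>>> drive_tool([
  {"grip":0.5,"x":-0.004,"y":0.002,"z":0.002,"ax":0.4,"ay":0.4,"az":0},
  {"grip":0.5,"x":-0.007,"y":0.003,"z":0.004,"ax":0.7,"ay":0.7,"az":0},
  {"grip":0.5,"x":-0.007,"y":0.003,"z":0.006,"ax":0.7,"ay":0.7,"az":0},
  {"grip":0.5,"x":-0.007,"y":0.003,"z":0.006,"ax":0.7,"ay":0.7,"az":0},
  {"grip":0.5,"x":-0.007,"y":0.003,"z":0.006,"ax":0.7,"ay":0.7,"az":0},
])

```text
time: 4.4
tcp_pos: [610.5, 258.2, 151.6]
tcp_rot: [3.13, -0.465, 0.004]
wrist_force: [0.5, 0.6, 0.5]
grip_width: 64.2
```

```bash
python3 -c "
from h import *
row([605.8,254,145],RB)"
```

```text
at [610.5 258.2 151.6] [ 3.13  -0.465  0.004] shift m [-0.0072  0.0042  0.0038] turn deg [0.52 0.86 0.23] force [0.5 0.6 0.5] w 64.2
```

```bash
python3 -c "
from h import *
o=observe();print(o['qpos'].round(3),o['joint_vel'].round(3),o['joint_efforts'].round(1))"
```

```text
[-0.811  0.779  0.353  1.971  0.487  0.042 -2.654] [-0.001  0.001  0.002  0.002 -0.003  0.001 -0.002] [  0.  -49.8   6.9  -9.7   0.1  -0.8  -0. ]
```

>>> drive_tool([
  {"grip":0.5,"x":0,"y":0,"z":0,"ax":0,"ay":0,"az":0},
  {"grip":0.5,"x":0,"y":0,"z":0,"ax":0,"ay":0,"az":0},
])

```text
time: 4.57
tcp_pos: [610.5, 258.2, 151.7]
tcp_rot: [3.13, -0.465, 0.004]
wrist_force: [-0.3, -0.1, 0.3]
grip_width: 64.2
```

```bash
python3 -c "
from h import *
o=observe();print(o['qpos'].round(3),o['joint_vel'].round(3),o['joint_efforts'].round(1))
row([605.8,254,145],RB)"
```

```text
[-0.811  0.779  0.353  1.971  0.487  0.042 -2.654] [-0.001  0.     0.     0.001  0.    -0.    -0.003] [  0.  -49.8   6.9  -9.7   0.1  -0.8  -0. ]
at [610.5 258.2 151.7] [ 3.13  -0.465  0.004] shift m [-0.0072  0.0042  0.0039] turn deg [0.52 0.86 0.23] force [-0.3 -0.1  0.3] w 64.2
```

Joint 6 is at its limit (0.04) and joint 7 is near its own, so this tilt is just out of reach, and that distorts the position. Tilt about the jaw axis doesn't matter for the grasp, so I'll back off along the tool, use about 0.38 rad, and come in again.

>>> drive_tool([
  {"grip":0.5,"x":0,"y":0,"z":-0.02,"ax":0,"ay":-1,"az":0},
  {"grip":0.5,"x":0,"y":0,"z":-0.04,"ax":0,"ay":-3,"az":0},
  {"grip":0.5,"x":0,"y":0,"z":-0.06,"ax":0,"ay":-5,"az":0},
  {"grip":0.5,"x":0,"y":0,"z":-0.06,"ax":0,"ay":-6,"az":0},
  {"grip":0.5,"x":0,"y":0,"z":-0.06,"ax":0,"ay":-6,"az":0},
])

```text
time: 4.98
tcp_pos: [585.1, 258.8, 207.5]
tcp_rot: [3.134, -0.363, 0.001]
wrist_force: [0.4, 0.4, 0.5]
grip_width: 63.9
```

```bash
cat >> h.py <<'E'
def RT(t): return np.array([[np.cos(t),0,np.sin(t)],[0,-1,0],[np.sin(t),0,-np.cos(t)]])
E
python3 -c "
from h import *
print(observe()['qpos'].round(3))
row([604-50*.462,254,144.4+50*.887],RT(.38))"
```

```text
[-0.658  0.638  0.1    1.896  0.447  0.34  -2.56 ]
at [585.1 258.8 207.5] [ 3.134e+00 -3.630e-01  1.000e-03] shift m [-0.0106  0.0047  0.016 ] turn deg [0.41 0.95 0.04] force [0.4 0.4 0.5] w 63.9
```

>>> drive_tool([
  {"grip":0.5,"x":-0.006,"y":0.002,"z":0.006,"ax":0.2,"ay":0.5,"az":0},
  {"grip":0.5,"x":-0.011,"y":0.005,"z":0.012,"ax":0.4,"ay":1,"az":0},
  {"grip":0.5,"x":-0.011,"y":0.005,"z":0.016,"ax":0.4,"ay":1,"az":0},
  {"grip":0.5,"x":-0.011,"y":0.005,"z":0.016,"ax":0.4,"ay":1,"az":0},
])

```text
time: 5.32
tcp_pos: [578.1, 253.1, 185.0]
tcp_rot: [3.135, -0.376, 0.005]
wrist_force: [1.0, 0.1, 0.5]
grip_width: 64.2
```

```bash
python3 -c "
from h import *
print(observe()['qpos'].round(3))
row([604,254,144.4],RT(.38))"
```

```text
[-0.702  0.668  0.17   1.956  0.458  0.234 -2.583]
at [578.1 253.1 185. ] [ 3.135 -0.376  0.005] shift m [ 0.0092 -0.0011  0.0473] turn deg [0.27 0.24 0.24] force [1.  0.1 0.5] w 64.2
```

>>> drive_tool([
  {"grip":0.5,"x":0.002,"y":-0.001,"z":0.012,"ax":0,"ay":-0.7,"az":0},
  {"grip":0.5,"x":0.004,"y":-0.001,"z":0.024,"ax":0,"ay":-1.4,"az":0},
  {"grip":0.5,"x":0.006,"y":-0.001,"z":0.036,"ax":0,"ay":-2,"az":0},
  {"grip":0.5,"x":0.008,"y":-0.001,"z":0.047,"ax":0,"ay":-2.6,"az":0},
  {"grip":0.5,"x":0.008,"y":-0.001,"z":0.047,"ax":0,"ay":-2.6,"az":0},
])

```text
time: 5.73
tcp_pos: [605.2, 253.2, 143.6]
tcp_rot: [3.137, -0.331, 0.001]
wrist_force: [0.1, -0.1, -0.3]
grip_width: 64.0
```

```bash
python3 - <<'E'
from h import *
print(observe()['qpos'].round(3))
row([603.2,254,144],RT(.33))
im=imaging.camera("wrist")
cv2.imwrite("pics/w5.png",im[150:384])
E
```

```text
[-0.612  0.757  0.095  1.872  0.445  0.258 -2.539]
at [605.2 253.2 143.6] [ 3.137e+00 -3.310e-01  1.000e-03] shift m [-0.0018 -0.0008 -0.0011] turn deg [ 0.24 -0.04  0.06] force [ 0.1 -0.1 -0.3] w 64.0
```

View pics/w5.png

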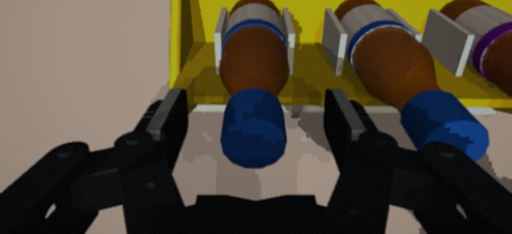

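The cap sits at column 254, midway between the pads at about 255, and the pose is within 2 mm. I'll close the gripper at 40 N.

>>> drive_tool([
  {"grip":0,"x":0,"y":0,"z":0,"ax":0,"ay":0,"az":0},
  {"grip":-1,"x":0,"y":0,"z":0,"ax":0,"ay":0,"az":0},
  {"grip":-1,"x":0,"y":0,"z":0,"ax":0,"ay":0,"az":0},
  {"grip":-1,"x":0,"y":0,"z":0,"ax":0,"ay":0,"az":0},
  {"grip":-1,"x":0,"y":0,"z":0,"ax":0,"ay":0,"az":0},
], newtons=40)

```text
time: 6.2
tcp_pos: [603.5, 254.8, 146.4]
tcp_rot: [3.138, -0.333, 0.003]
wrist_force: [-0.9, -0.1, 2.5]
grip_width: 25.9
```

>>> drive_tool([
  {"grip":-1,"x":0,"y":0,"z":0,"ax":0,"ay":0,"az":0},
  {"grip":-1,"x":0,"y":0,"z":0,"ax":0,"ay":0,"az":0},
  {"grip":-1,"x":0,"y":0,"z":0,"ax":0,"ay":0,"az":0},
], newtons=40)

```text
time: 6.45
tcp_pos: [603.6, 254.8, 146.4]
tcp_rot: [3.138, -0.333, 0.003]
wrist_force: [-2.7, -0.1, 5.3]
grip_width: 26.0
```

```bash
python3 - <<'E'
from h import *
print(observe()['qpos'].round(3))
p=observe()['tcp_pos']
row(p+100*np.array([-.462,0,.887]),RT(.33))
E
```

```text
[-0.616  0.751  0.096  1.876  0.445  0.258 -2.54 ]
at [603.6 254.8 146.4] [ 3.138e+00 -3.330e-01  3.000e-03] shift m [-0.0147  0.0002 -0.0989] turn deg [ 0.13 -0.17  0.18] force [-2.7 -0.1  5.3] w 26.0
```

>>> drive_tool([
  {"grip":-1,"x":-0.002,"y":0,"z":-0.015,"ax":0,"ay":0,"az":0},
  {"grip":-1,"x":-0.005,"y":0,"z":-0.035,"ax":0,"ay":0,"az":0},
  {"grip":-1,"x":-0.008,"y":0,"z":-0.056,"ax":0,"ay":0,"az":0},
  {"grip":-1,"x":-0.012,"y":0,"z":-0.078,"ax":0,"ay":0,"az":0},
  {"grip":-1,"x":-0.015,"y":0,"z":-0.1,"ax":0,"ay":0,"az":0},
])

```text
time: 6.87
tcp_pos: [556.0, 254.5, 235.8]
tcp_rot: [3.137, -0.332, 0.003]
wrist_force: [-0.0, -0.5, -0.4]
grip_width: 26.0
```

>>> drive_tool([
  {"grip":-1,"x":-0.004,"y":0,"z":-0.025,"ax":0,"ay":0,"az":0},
  {"grip":-1,"x":-0.008,"y":0,"z":-0.05,"ax":0,"ay":0,"az":0},
  {"grip":-1,"x":-0.008,"y":0,"z":-0.05,"ax":0,"ay":0,"az":0},
])

```text
time: 7.12
tcp_pos: [532.7, 256.4, 284.0]
tcp_rot: [-3.141, -0.337, 0.003]
wrist_force: [0.7, -0.8, -1.3]
grip_width: 25.8
```

```bash
python3 - <<'E'
from h import *
print(observe()['qpos'].round(3))
row([460,200,300],RT(-.15))
im=imaging.camera("scene"); cv2.imwrite("pics/s2.png",cv2.resize(im[100:300,110:430],(800,500),interpolation=cv2.INTER_CUBIC))
E
```

```text
[-0.653  0.47   0.024  1.916  0.384  0.512 -2.514]
at [532.7 256.4 284. ] [-3.141e+00 -3.370e-01  3.000e-03] shift m [-0.0635  0.0562 -0.0392] turn deg [ -0.07 -27.9    0.21] force [ 0.7 -0.8 -1.3] w 25.8
```

View pics/s2.png

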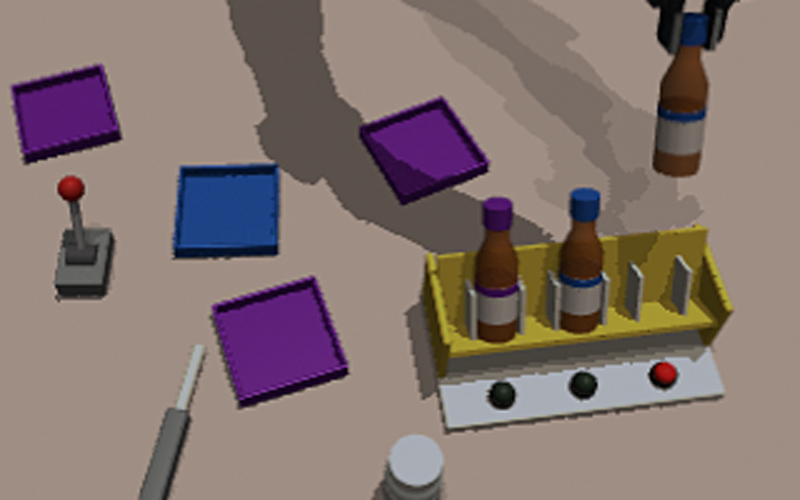

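The bottle is out of the rack and in the gripper, and the other two are undisturbed at (497,270) and (581,262) of the crop. I'll tilt it upright while moving toward the robot.

>>> drive_tool([
  {"grip":-1,"x":-0.012,"y":0.01,"z":-0.008,"ax":0,"ay":-5.5,"az":0},
  {"grip":-1,"x":-0.025,"y":0.022,"z":-0.016,"ax":0,"ay":-11,"az":0},
  {"grip":-1,"x":-0.038,"y":0.034,"z":-0.024,"ax":0,"ay":-16.5,"az":0},
  {"grip":-1,"x":-0.051,"y":0.046,"z":-0.032,"ax":0,"ay":-22,"az":0},
  {"grip":-1,"x":-0.063,"y":0.056,"z":-0.039,"ax":0,"ay":-27.3,"az":0},
])

```text
time: 7.58
tcp_pos: [460.6, 197.4, 296.1]
tcp_rot: [3.138, 0.149, 0.0]
wrist_force: [0.1, 0.5, -0.8]
grip_width: 26.0
```

```bash
python3 - <<'E'
from h import *
print(observe()['qpos'].round(3))
a=.6; Rz=R.from_euler('z',a).as_matrix()
row([447,-151,250],RT(-.14)); row([447,-151,250],Rz@RT(-.14))
E
```

```text
[-0.314  0.515 -0.226  1.721  0.046  1.049 -2.115]
at [460.6 197.4 296.1] [3.138 0.149 0.   ] shift m [-0.0067  0.3483  0.0488] turn deg [0.19 0.52 0.01] force [ 0.1  0.5 -0.8] w 26.0
at [460.6 197.4 296.1] [3.138 0.149 0.   ] shift m [-0.0067  0.3483  0.0488] turn deg [ -4.77   0.56 -34.01] force [ 0.1  0.5 -0.8] w 26.0
```

>>> drive_tool([
  {"grip":-1,"x":0,"y":0.02,"z":0.003,"ax":0,"ay":0.1,"az":0},
  {"grip":-1,"x":-0.001,"y":0.05,"z":0.007,"ax":0,"ay":0.2,"az":0},
  {"grip":-1,"x":-0.002,"y":0.085,"z":0.012,"ax":0,"ay":0.3,"az":0},
  {"grip":-1,"x":-0.003,"y":0.12,"z":0.017,"ax":0,"ay":0.4,"az":0},
  {"grip":-1,"x":-0.003,"y":0.155,"z":0.022,"ax":0,"ay":0.5,"az":0},
])

```text
time: 8.0
tcp_pos: [454.6, 41.6, 274.2]
tcp_rot: [3.138, 0.137, 0.001]
wrist_force: [2.0, -0.2, -0.9]
grip_width: 25.9
```

>>> drive_tool([
  {"grip":-1,"x":0,"y":0.035,"z":0.005,"ax":0,"ay":0,"az":0},
  {"grip":-1,"x":-0.001,"y":0.07,"z":0.01,"ax":0,"ay":0,"az":0},
  {"grip":-1,"x":-0.002,"y":0.105,"z":0.015,"ax":0,"ay":0,"az":0},
  {"grip":-1,"x":-0.003,"y":0.14,"z":0.02,"ax":0,"ay":0,"az":0},
  {"grip":-1,"x":-0.003,"y":0.165,"z":0.024,"ax":0,"ay":0,"az":0},
])

```text
time: 8.42
tcp_pos: [448.0, -125.7, 251.3]
tcp_rot: [3.136, 0.138, -0.003]
wrist_force: [0.1, -0.5, -0.9]
grip_width: 25.9
```

>>> drive_tool([
  {"grip":-1,"x":0,"y":0.015,"z":0.002,"ax":0,"ay":0,"az":0},
  {"grip":-1,"x":0,"y":0.028,"z":0.003,"ax":0,"ay":0,"az":0},
  {"grip":-1,"x":0,"y":0.028,"z":0.003,"ax":0,"ay":0,"az":0},
  {"grip":-1,"x":0,"y":0.028,"z":0.003,"ax":0,"ay":0,"az":0},
])

```text
time: 8.75
tcp_pos: [448.8, -149.2, 249.4]
tcp_rot: [3.139, 0.136, 0.001]
wrist_force: [-0.6, 0.1, -1.1]
grip_width: 25.8
```

```bash
python3 - <<'E'
from h import *
row([444,-151,200],RT(-.14))
out=[]
for n in("scene","top"):
    c=imaging.calibration(n);im=imaging.camera(n)
    o=observe();Rn=R.from_euler('xyz',o['tcp_rot']).as_matrix();g=o['tcp_pos']-19*Rn[:,2]
    x,y=proj(c,g-[0,0,60])[0].astype(int); x-=50;y-=50
    a=cv2.resize(im[y:y+100,x:x+100],(400,400),interpolation=cv2.INTER_CUBIC)
    base=g-[0,0,127]
    for p in (g,base): q=(proj(c,p)[0]-[x,y])*4+2; cv2.drawMarker(a,tuple(int(k) for k in q),(0,255,0),0,10)
    print(n,"crop origin",x,y,"base pred",proj(c,base)); out.append(a)
cv2.imwrite("pics/up.png",np.hstack(out))
E
```

```text
at [ 448.8 -149.2  249.4] [3.139e+00 1.360e-01 1.000e-03] shift m [0.002  0.0016 0.0496] turn deg [ 0.16 -0.23  0.05] force [-0.6  0.1 -1.1] w 25.8
scene crop origin 142 84 base pred [[196.21140664 152.96009442]]
top crop origin 254 155 base pred [[302.70588744 208.49512398]]
```

View pics/up.png

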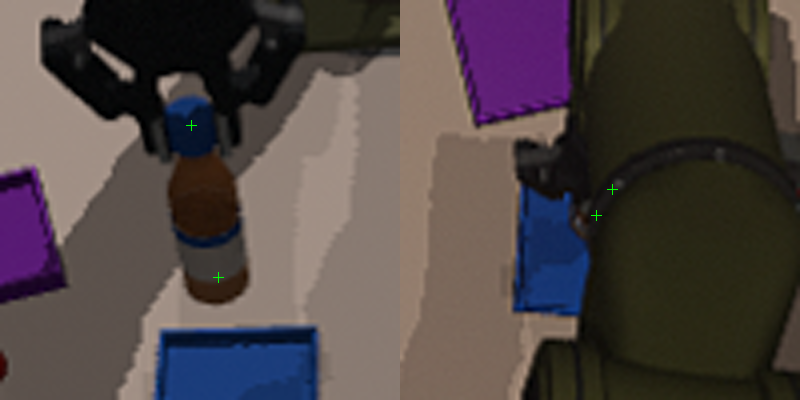

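```bash
python3 - <<'E'
from h import *
c=imaging.calibration("scene"); o=observe();Rn=R.from_euler('xyz',o['tcp_rot']).as_matrix();g=o['tcp_pos']-19*Rn[:,2]
th=np.linspace(0,2*np.pi,60)
for t in (-.1,-.05,0,.05,.1):
  for dz in (0,5):
    B=RT(t)*[1,-1,-1]  # cols: x,y,z(bottle up) ; up=(-sin t,0,cos t)
    ring=g+(np.c_[20*np.cos(th),20*np.sin(th),np.full(60,-127.-dz)])@B.T
    q=(proj(c,ring)-[142,84])*4+2
    print(t,dz,"bottom row",q[:,1].max().round(1),"lr",q[:,0].min().round(1),q[:,0].max().round(1))
E
```

```text
-0.1 0 bottom row 288.5 lr 185.4 251.0
-0.1 5 bottom row 293.1 lr 186.4 251.8
-0.05 0 bottom row 296.1 lr 185.9 251.8
-0.05 5 bottom row 301.0 lr 187.0 252.6
0 0 bottom row 303.4 lr 186.4 252.5
0 5 bottom row 308.6 lr 187.5 253.3
0.05 0 bottom row 310.3 lr 186.9 253.2
0.05 5 bottom row 315.9 lr 188.0 254.0
0.1 0 bottom row 316.9 lr 187.2 253.8
0.1 5 bottom row 322.8 lr 188.4 254.7
```

The visible bottom edge at row 302 matches a zero-tilt bottle (predicted 303), so it is upright and centred over the blue tray. I'll lower it.

>>> drive_tool([
  {"grip":-1,"x":0.003,"y":0,"z":0.025,"ax":0,"ay":0,"az":0},
  {"grip":-1,"x":0.007,"y":0,"z":0.05,"ax":0,"ay":0,"az":0},
  {"grip":-1,"x":0.01,"y":0,"z":0.075,"ax":0,"ay":0,"az":0},
  {"grip":-1,"x":0.013,"y":0,"z":0.097,"ax":0,"ay":0,"az":0},
  {"grip":-1,"x":0.016,"y":0,"z":0.115,"ax":0,"ay":0,"az":0},
])

```text
time: 9.27
tcp_pos: [449.2, -147.9, 132.7]
tcp_rot: [3.139, 0.136, 0.005]
wrist_force: [0.5, -0.6, -1.1]
grip_width: 25.9
```

>>> drive_tool([
  {"grip":-1,"x":0.001,"y":0,"z":0.005,"ax":0,"ay":0,"az":0},
  {"grip":-1,"x":0.001,"y":0,"z":0.01,"ax":0,"ay":0,"az":0},
  {"grip":-1,"x":0.001,"y":0,"z":0.01,"ax":0,"ay":0,"az":0},
  {"grip":-1,"x":0.001,"y":0,"z":0.01,"ax":0,"ay":0,"az":0},
])

```text
time: 9.6
tcp_pos: [449.4, -149.5, 124.7]
tcp_rot: [3.138, 0.134, 0.002]
wrist_force: [-0.3, -0.1, -0.7]
grip_width: 25.8
```

```bash
python3 - <<'E'
from h import *
row([449,-149,112.2],RT(-.137))
E
```

```text
at [ 449.4 -149.5  124.7] [3.138e+00 1.340e-01 2.000e-03] shift m [ 0.0012 -0.0005  0.0124] turn deg [ 0.22 -0.18  0.13] force [-0.3 -0.1 -0.7] w 25.8
```

>>> drive_tool([
  {"grip":-1,"x":0.001,"y":0,"z":0.004,"ax":0,"ay":0,"az":0},
  {"grip":-1,"x":0.001,"y":0,"z":0.007,"ax":0,"ay":0,"az":0},
  {"grip":-1,"x":0.001,"y":0,"z":0.009,"ax":0,"ay":0,"az":0},
  {"grip":-1,"x":0.001,"y":0,"z":0.009,"ax":0,"ay":0,"az":0},
])

```text
time: 9.93
tcp_pos: [448.4, -149.9, 114.8]
tcp_rot: [3.138, 0.135, 0.001]
wrist_force: [-0.4, -0.3, -0.9]
grip_width: 25.4
```

>>> drive_tool([
  {"grip":-1,"x":0,"y":0,"z":0.002,"ax":0,"ay":0,"az":0},
  {"grip":-1,"x":0,"y":0,"z":0.002,"ax":0,"ay":0,"az":0},
])

```text
time: 10.1
tcp_pos: [449.1, -150.1, 113.5]
tcp_rot: [3.138, 0.133, 0.001]
wrist_force: [-0.5, -0.1, 5.1]
grip_width: 25.4
```

The force is up to 5 N with the TCP at 113.5 (112 expected), so the bottle is on the tray floor. I'll release it and retract.

>>> drive_tool([
  {"grip":-0.2,"x":0,"y":0,"z":0,"ax":0,"ay":0,"az":0},
  {"grip":0.3,"x":0,"y":0,"z":0,"ax":0,"ay":0,"az":0},
  {"grip":0.6,"x":0,"y":0,"z":0,"ax":0,"ay":0,"az":0},
  {"grip":0.6,"x":0,"y":0,"z":0,"ax":0,"ay":0,"az":0},
  {"grip":0.6,"x":0,"y":0,"z":0,"ax":0,"ay":0,"az":0},
])

```text
time: 10.52
tcp_pos: [448.2, -149.9, 112.8]
tcp_rot: [3.138, 0.135, 0.001]
wrist_force: [0.2, 0.5, -0.9]
grip_width: 68.3
```

>>> drive_tool([
  {"grip":0.6,"x":-0.001,"y":0,"z":-0.01,"ax":0,"ay":0,"az":0},
  {"grip":0.6,"x":-0.004,"y":0,"z":-0.03,"ax":0,"ay":0,"az":0},
  {"grip":0.6,"x":-0.007,"y":0,"z":-0.055,"ax":0,"ay":0,"az":0},
  {"grip":0.6,"x":-0.011,"y":0,"z":-0.085,"ax":0,"ay":0,"az":0},
  {"grip":0.6,"x":-0.016,"y":0,"z":-0.12,"ax":0,"ay":0,"az":0},
])

```text
time: 10.93
tcp_pos: [447.7, -149.2, 235.1]
tcp_rot: [3.139, 0.137, 0.002]
wrist_force: [0.2, -0.6, -0.4]
grip_width: 68.2
```

```bash
python3 - <<'E'
from h import *
print(observe()['qpos'].round(3))
row([430,-299,230],RT(0))
im=imaging.camera("scene"); cv2.imwrite("pics/s3.png",cv2.resize(im[90:290,110:430],(800,500),interpolation=cv2.INTER_CUBIC))
E
```

```text
[ 0.307  0.545 -0.164  1.894  0.146  0.85  -1.513]
at [ 447.7 -149.2  235.1] [3.139e+00 1.370e-01 2.000e-03] shift m [-0.0171  0.1498  0.008 ] turn deg [0.16 7.87 0.12] force [ 0.2 -0.6 -0.4] w 68.2
```

View pics/s3.png

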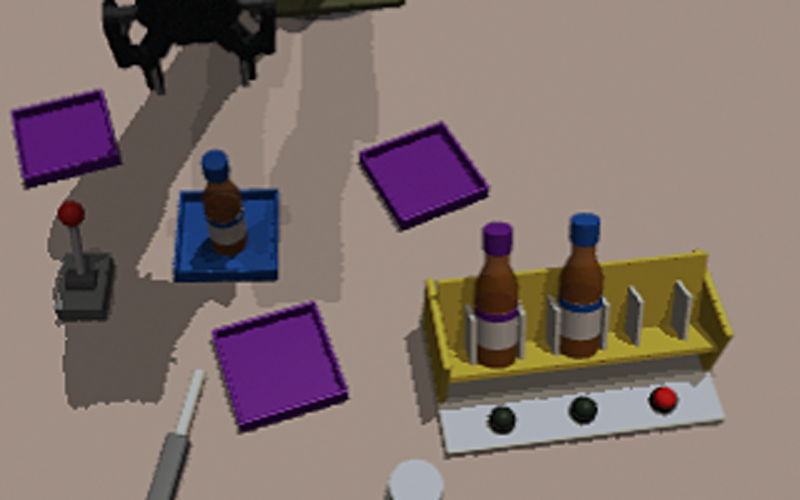

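The bottle stands upright in the blue tray at (225,200) of the crop, and the lever ball at (70,213) has not moved. Next is the switch: fingers shut, positioned behind the ball on the robot's side.

```bash
python3 - <<'E'
from h import *
row([408,-293.5,200],R.from_euler('z',-.12).as_matrix()@RT(0))
E
```

```text
at [ 451.5 -150.   241.4] [3.136e+00 1.260e-01 1.000e-03] shift m [-0.0381  0.1431  0.0473] turn deg [0.76 7.17 6.94] force [ 1.6 -0.9  4.7] w 68.2
```

>>> drive_tool([
  {"grip":0.2,"x":-0.007,"y":0.028,"z":0,"ax":0.1,"ay":1.4,"az":1.4},
  {"grip":-0.5,"x":-0.014,"y":0.057,"z":0.005,"ax":0.3,"ay":2.8,"az":2.8},
  {"grip":-1,"x":-0.022,"y":0.086,"z":0.015,"ax":0.5,"ay":4.3,"az":4.2},
  {"grip":-1,"x":-0.03,"y":0.115,"z":0.03,"ax":0.6,"ay":5.7,"az":5.6},
  {"grip":-1,"x":-0.038,"y":0.143,"z":0.047,"ax":0.8,"ay":7.2,"az":6.9},
])

```text
time: 11.4
tcp_pos: [405.1, -294.4, 193.8]
tcp_rot: [-3.141, 0.005, -0.12]
wrist_force: [0.3, 0.1, -1.2]
grip_width: 7.3
```

```bash
python3 - <<'E'
from h import *
imaging.camera("wrist")
print(observe()['qpos'].round(3))
row([408,-293.5,86],R.from_euler('z',-.12).as_matrix()@RT(0))
E
```

```text
[ 0.637  0.593 -0.138  1.975  0.151  0.594 -1.306]
at [ 398.3 -300.9  190.9] [ 3.139  0.013 -0.132] shift m [ 0.0099 -0.0089  0.1047] turn deg [ 0.15  0.73 -0.68] force [-4.3 -5.  -2.2] w 1.1
```

>>> drive_tool([
  {"grip":-1,"x":0,"y":0,"z":0,"ax":0,"ay":0,"az":0},
  {"grip":-1,"x":0,"y":0,"z":0,"ax":0,"ay":0,"az":0},
  {"grip":-1,"x":0,"y":0,"z":0,"ax":0,"ay":0,"az":0},
])

```text
time: 11.7
tcp_pos: [406.0, -291.6, 193.6]
tcp_rot: [-3.139, 0.008, -0.117]
wrist_force: [0.7, 0.9, 0.0]
grip_width: 0.4
```

```bash
python3 - <<'E'
from h import *
row([406,-293.5,86],R.from_euler('z',-.12).as_matrix()@RT(0))
E
```

```text
at [ 406.  -291.6  193.6] [-3.139  0.008 -0.117] shift m [0.0011 0.0021 0.1076] turn deg [-0.14  0.46  0.18] force [0.7 0.9 0. ] w 0.4
```

>>> drive_tool([
  {"grip":-1,"x":0.001,"y":0.001,"z":0.025,"ax":0,"ay":0.2,"az":0},
  {"grip":-1,"x":0.001,"y":0.002,"z":0.055,"ax":0,"ay":0.4,"az":0},
  {"grip":-1,"x":0.001,"y":0.002,"z":0.085,"ax":0,"ay":0.5,"az":0},
  {"grip":-1,"x":0.001,"y":0.002,"z":0.102,"ax":0,"ay":0.5,"az":0},
  {"grip":-1,"x":0.001,"y":0.002,"z":0.108,"ax":0,"ay":0.5,"az":0},
])

```text
time: 12.12
tcp_pos: [405.0, -292.2, 83.2]
tcp_rot: [-3.137, 0.003, -0.116]
wrist_force: [-0.3, 0.0, 0.4]
grip_width: -0.4
```

>>> drive_tool([
  {"grip":-1,"x":0,"y":0,"z":0,"ax":0,"ay":0,"az":0},
  {"grip":-1,"x":0,"y":0,"z":0,"ax":0,"ay":0,"az":0},
])

```text
time: 12.28
tcp_pos: [405.9, -294.0, 85.8]
tcp_rot: [-3.14, -0.001, -0.117]
wrist_force: [-0.1, -0.1, 0.2]
grip_width: -0.0
```

```bash
python3 - <<'E'
from h import *
row([508.6,-305.4,86],R.from_euler('z',-.12).as_matrix()@RT(0))
E
```

```text
at [ 405.9 -294.    85.8] [-3.14e+00 -1.00e-03 -1.17e-01] shift m [ 0.1033 -0.0007 -0.0002] turn deg [-0.1  -0.05  0.15] force [-0.1 -0.1  0.2] w -0.0
```

Now I'll push along the switch's +x, gently near the end.

>>> drive_tool([
  {"grip":-1,"x":0.012,"y":0,"z":0,"ax":0,"ay":0,"az":0},
  {"grip":-1,"x":0.025,"y":0,"z":0,"ax":0,"ay":0,"az":0},
  {"grip":-1,"x":0.038,"y":0,"z":0,"ax":0,"ay":0,"az":0},
  {"grip":-1,"x":0.051,"y":0,"z":0,"ax":0,"ay":0,"az":0},
  {"grip":-1,"x":0.064,"y":0,"z":0,"ax":0,"ay":0,"az":0},
])

```text
time: 12.7
tcp_pos: [469.3, -302.3, 87.0]
tcp_rot: [-3.141, -0.001, -0.119]
wrist_force: [-1.0, 0.8, 1.0]
grip_width: 0.1
```

>>> drive_tool([
  {"grip":-1,"x":0.01,"y":0,"z":0,"ax":0,"ay":0,"az":0},
  {"grip":-1,"x":0.02,"y":0,"z":0,"ax":0,"ay":0,"az":0},
  {"grip":-1,"x":0.03,"y":0,"z":0,"ax":0,"ay":0,"az":0},
  {"grip":-1,"x":0.037,"y":0,"z":0,"ax":0,"ay":0,"az":0},
  {"grip":-1,"x":0.037,"y":0,"z":0,"ax":0,"ay":0,"az":0},
])

```text
time: 13.12
tcp_pos: [507.6, -306.6, 86.5]
tcp_rot: [-3.14, -0.004, -0.118]
wrist_force: [0.6, -0.2, 0.7]
grip_width: 0.3
```

```bash
cat > ball.py <<'E'
from h import *
row([508.6,-305.4,86],R.from_euler('z',-.12).as_matrix()@RT(0))
im=imaging.camera("scene"); b,g,r=[im[...,i].astype(int) for i in range(3)]
k,_,st,ce=cv2.connectedComponentsWithStats(((r>90)&(g<60)&(b<60)).astype(np.uint8))
for i in range(1,k):
    if st[i,4]>5 and ce[i][0]<230: print(st[i],ce[i].round(1))
c=imaging.calibration("scene")
for a in (0,.1,.6,.8,.9,1.0):
    q=np.array([498.7,-304.2,22])+80*(np.sin(a-.5)*np.array([.9925,-.122,0])+np.cos(a-.5)*np.array([0,0,1]))
    print(a,proj(c,q).round(1))
E
python3 ball.py
```

```text
at [ 507.6 -306.6   86.5] [-3.14  -0.004 -0.118] shift m [ 0.0009 -0.0013  0.0005] turn deg [-0.06 -0.22  0.12] force [ 0.6 -0.2  0.7] w 0.3
0 [[138.  174.9]]
0.1 [[137.2 176.4]]
0.6 [[134.2 188. ]]
0.8 [[133.5 194.2]]
0.9 [[133.3 197.4]]
1.0 [[133.2 200.7]]
```

The ball is hidden by the gripper and there is no stop force yet. I'll creep on a few mm to feel for the stop.

>>> drive_tool([
  {"grip":-1,"x":0.003,"y":0,"z":0,"ax":0,"ay":0,"az":0},
  {"grip":-1,"x":0.005,"y":0,"z":0,"ax":0,"ay":0,"az":0},
  {"grip":-1,"x":0.005,"y":0,"z":0,"ax":0,"ay":0,"az":0},
])

```text
time: 13.42
tcp_pos: [509.9, -307.2, 85.1]
tcp_rot: [-3.14, 0.001, -0.119]
wrist_force: [-0.2, -0.1, -0.4]
grip_width: 0.4
```

>>> drive_tool([
  {"grip":-1,"x":0.002,"y":0,"z":0,"ax":0,"ay":0,"az":0},
  {"grip":-1,"x":0.004,"y":0,"z":0,"ax":0,"ay":0,"az":0},
  {"grip":-1,"x":0.004,"y":0,"z":0,"ax":0,"ay":0,"az":0},
])

```text
time: 13.67
tcp_pos: [510.3, -307.2, 84.5]
tcp_rot: [-3.139, 0.008, -0.12]
wrist_force: [-6.0, 2.0, 4.7]
grip_width: -0.0
```

The stop force appears (about 6 N), so the lever is at its stop. I'll back straight off, raise the arm and check.

>>> drive_tool([
  {"grip":-1,"x":-0.015,"y":0,"z":0,"ax":0,"ay":0,"az":0},
  {"grip":-1,"x":-0.04,"y":0,"z":0,"ax":0,"ay":0,"az":0},
  {"grip":-1,"x":-0.07,"y":0,"z":-0.02,"ax":0,"ay":0,"az":0},
  {"grip":-1,"x":-0.09,"y":0,"z":-0.055,"ax":0,"ay":0,"az":0},
  {"grip":-1,"x":-0.1,"y":0,"z":-0.09,"ax":0,"ay":0,"az":0},
])

```text
time: 14.08
tcp_pos: [410.3, -295.0, 174.8]
tcp_rot: [-3.138, 0.007, -0.12]
wrist_force: [0.7, -0.5, 0.7]
grip_width: -0.0
```

>>> drive_tool([
  {"grip":-1,"x":0,"y":0.02,"z":-0.03,"ax":0,"ay":0,"az":0},
  {"grip":-1,"x":0,"y":0.04,"z":-0.06,"ax":0,"ay":0,"az":0},
  {"grip":-1,"x":0,"y":0.05,"z":-0.08,"ax":0,"ay":0,"az":0},
  {"grip":-1,"x":0,"y":0.05,"z":-0.08,"ax":0,"ay":0,"az":0},
  {"grip":-1,"x":0,"y":0.05,"z":-0.08,"ax":0,"ay":0,"az":0},
])

```text
time: 14.5
tcp_pos: [409.3, -346.6, 256.0]
tcp_rot: [-3.141, -0.002, -0.121]
wrist_force: [-0.8, 0.8, 0.4]
grip_width: -0.2
```

```bash
python3 ball.py; python3 - <<'E'
from h import *
im=imaging.camera("scene"); cv2.imwrite("pics/s4.png",cv2.resize(im[90:290,110:430],(800,500),interpolation=cv2.INTER_CUBIC))
E
```

```text
at [ 409.3 -346.6  256. ] [-3.141e+00 -2.000e-03 -1.210e-01] shift m [ 0.0932 -0.0528  0.1702] turn deg [-0.02 -0.14 -0.03] force [-0.8  0.8  0.4] w -0.2
[128 195  11   8  62] [133.2 198.6]
0 [[138.  174.9]]
0.1 [[137.2 176.4]]
0.6 [[134.2 188. ]]
0.8 [[133.5 194.2]]
0.9 [[133.3 197.4]]
1.0 [[133.2 200.7]]
```

View pics/s4.png

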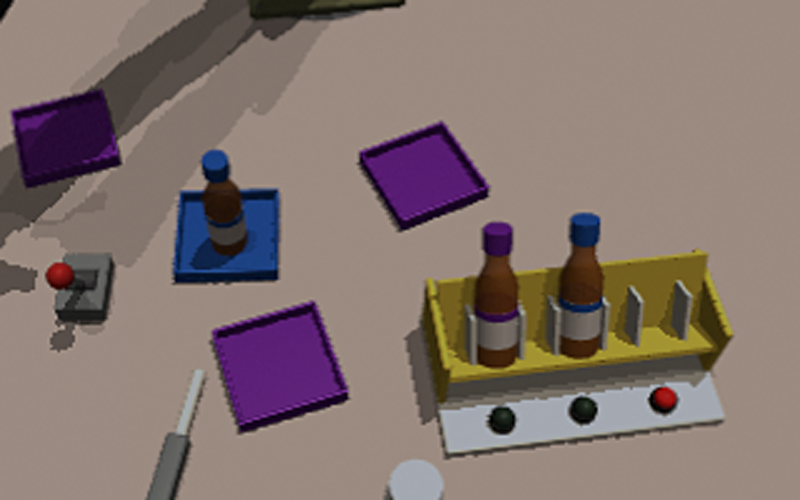

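The final picture shows the bottle upright in the blue tray at (225,200), the ball thrown over at (60,275), and everything else in place. The ball's row of 198.6, plus the 1.8 bias seen at the start, gives about 1.0 rad. I'm handing in.

```bash
python3 -c "
from rig import bot; print(bot.finish_job())"
```

```text
the job is handed in; nothing more can be done
None
```

The job is done and handed in at about 14.6 s of the 48 s allowed; the hand-in reports no verdict.

**Bottle:** The red lamp was at the +y bay, which held a blue-capped bottle. I drew it out along its axis, turned it upright and lowered it into the blue tray until the floor gave about 5 N, then released it. The last picture shows it upright in the tray. By the calibrated cameras it is within about 8 mm of the tray's centre; the two camera estimates of that centre differ by that much in x.

**Switch:** I pushed the lever with shut fingers until it met its stop at about 6 N. The ball's position in the last picture puts it at about 1.0 rad: 0.93 as measured, or about 1.0 after allowing for a 1.8-pixel bias seen at the start. Both are past 0.8.

**Other objects:** The other two bottles and the pipette look unmoved in the last picture. The jar was at the edge of that crop and also looks unmoved. The arm ended clear of everything, with about zero force on the wrist.

**What went wrong on the way:**
- **Refused calls:** My first two move calls were refused because each row needs every field.
- **First approach:** The full 27.5° tilt at the rack ran joint 6 into its limit and pushed the tool up to 8 mm off. I backed off and gripped at 19° instead; force stayed near zero and no contact was seen.
- **Camera disagreement:** The wrist camera and the fixed cameras differed by about 3 mm on the cap's y. I centred the fingers using the wrist picture.

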